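Bush, close and hold a split lamp housing

ROBOT

A 6-joint arm with a two-finger parallel gripper is mounted at the origin on a cart in front of the work surface, level with it; the furniture and walls round the work are solid. World frame = base frame: x ahead of the robot, y to its left, z up, the work surface at z = 0. Lengths are in m, angles in rad, forces in N, time in s.
With the tool pointing down it reaches from about 0.425 to 1.125 m from the base axis. Payload 14.9 kg.
Tool frame: the origin (TCP) lies between the finger pads; the fingertips stand 8 mm ahead of it and the grasp point (between the pads) lies 11 mm behind it; z points along the fingers, y is the line along which they close (so a half turn about z gives the same grasp; the last joint's range is limited). The gripper opens to 91 mm and grips with 3 to 60 N. Pads are 32 mm wide; open, the fingers measure 118 mm over their backs; the gripper's body (76 mm by 178 mm) begins 60 mm behind the grasp point.
Start: joints at [1.297, 0.379, 1.734, -0, 1.028, -0.033], TCP at [0.167, 0.68, 0.222] pointing down, gripper open.
Joint ranges: [-2.77, 2.77], [-0.74, 2.19], [0, 2.66], [-1.06, 4.2], [0.31, 2.87], [-3.08, 3.08]. Speed limits (rad/s): [1.89, 1.89, 2.39, 3.14, 3.14, 3.14].

INTERFACE

Orientations are given as a 3x3 rotation matrix whose columns are the frame's x, y, z axes.
In Python, from workcell import read_state, capture, get_calibration, finish_job, boxes_of, landmark_of gives the robot as it stands. The module is installed in compiled form; this text tells all that it offers.
- The arm moves only by the shell command python3 -m crank 'ROWS' [FORCE]. ROWS is JSON, a list that holds one entry, the list of rows, each a list of 7 numbers: the turn, a rotation vector about the world's x, y, z as a fraction of full scale, then the shift along the world's x, y, z as a fraction of full scale, then the gripper's target within -1 to 1 (fully open at 1, half-way at 0, shut at -1). A call has 1 to 20 rows; each row shifts and turns the commanded pose from where the row before left it; what a row does not reach is not made up. Full scale, the value 1, is 100 mm for a shift and 180 degrees for a turn. A row lasts 1/10 s, in which the tool goes at most 50 mm and 8.59 degrees, less where a joint would pass 70% of its speed; a pose out of reach is approached as far as the arm can. A call with a number of a shift or a turn outside -1 to 1 is refused whole. A call with a gripper value outside its range is refused whole. The fingers move at their own pace and stop on an object; FORCE is the grip in N (left out, the last holds). Time passes only in rows, so rows that do not move let the fingers close. It gives the time, the measured TCP pose, the force, the opening and the grip force at its end, in the units of the state.
- read_state(): the state, without advancing time (a new reading comes with each control period).
- capture(name): name is "scene" or "top"; returns (picture, depth): 400x640x3 uint8, red, green, blue; 400x640 float32, m along the optical axis (not along the pixel's ray), 0 where there is no reading.
- get_calibration(name): a dict with "K" (3x3 intrinsics, pixels), "view" (4x4, takes a point from world to camera coordinates). Camera axes: x right, y down, z forward; pixel columns grow to the right and rows downward; lengths in m; the calibration is good to about 2 mm. A picture is of the moment at which its call begins. get_calibration takes no time and is no camera call.
- finish_job(): hands the job in; it is judged then, once.
Trained networks look in the newest picture that a camera, given by its name, has taken for a name from the list of things; names that differ only in an ending like _2 or _b are one class to them, and where a whole thing is asked for, a point or a joint stands for the part that bears it (a point fixed in the world has none). Each returns a list of dicts, best first, with "conf" (0 to 1); they miss things now and then, are a little off and sometimes report something else, mostly with a low value. They report only what shows in the picture. A call takes as long as a camera call. They do not tell look-alikes from the thing itself.
- boxes_of(thing, camera): "point" ([column, row] in pixels, amid what is visible of it).
- landmark_of(thing, camera): "point" ([column, row] in pixels: a listed point, or the origin of a listed thing).
The state is a dict: "time": time; "joints": joint angles; "dq": joint speeds; "tau": joint torques, N m; "eef_pos": TCP position; "orientation": TCP orientation; "contact_force": force on the tool from outside, world axes, zero at the start; "torque": the same for the moment, N m; "opening": finger opening in m; "grasp_force": force on a finger pad.
Only numpy, scipy, OpenCV 4.12 (cv2) and the standard library are available. Lean on these libraries where they do the work, as an engineer would, in place of code of your own. Each camera call takes 0.05 s, during which the arm holds its last target. There are 200 camera calls.

TASK

Stand the two brass bushes in the pockets of their size in the grey lower housing half and let go of them. Then take the blue upper half, best by its black grip block, fit it over the two dowels until it sits flush on the lower half, press it down firmly (10 N or more) and finish while still holding it pressed shut, so that a colleague could drive the screws. Leave the other things on the bench where they lie.

Things in the scene. Friction and masses are not known exactly. Their poses are not given: they have to be found in the camera images.
- lower_half: Grey lower housing half, 76 (x) x 170 (y) x 24 mm, on a dark steel plate 104x204x8 mm fixed to the bench. Origin: centre of the plate's underside, z up; flat joint face 32 mm above it. On its y axis: thick dowel (y +67 mm), large pocket (+26), small pocket (-26), thin dowel (-67). Yaw within 0.4 rad of the bench axes.
- joint_face (a point): centre of the joint face (top face) of the lower half; axes as lower_half
- pocket_large (a point): centre of the floor of the large round pocket: 34 mm in diameter, 12 mm deep below the joint face, mouth chamfered 1.5 mm
- pocket_small (a point): centre of the floor of the small round pocket: 24 mm in diameter, 12 mm deep below the joint face, mouth chamfered 1.5 mm
- dowel_thick (a point): tip of the thick steel dowel: 12 mm in diameter, 25 mm high above the joint face, its top 8 mm tapering to a 3 mm point
- dowel_thin (a point): tip of the thin steel dowel: 8 mm in diameter, 25 mm high above the joint face, its top 8 mm tapering to a 3 mm point
- upper_half: Loose blue shell, about 0.25 kg, standing open side down, left of the lower half. Origin: centre of its underside (meets the joint face), z up. 76 (x) x 104 (y) x 40 mm, cavity 56x92 mm, 32 mm high, plus an ear at each y end (34 mm long, 16 thick) with a through hole; 168 mm over all. Yaw within 0.5 rad of the bench axes: the right way round, +y ends of both halves belong together.
- bush_large: Large brass bush (tube) standing upright on the bench: 30 mm in outer diameter, 18 mm bore, 40 mm high, about 0.09 kg; belongs in the large pocket, from which it then stands 28 mm out. Origin: centre of its underside, z up.
- bush_small: Small brass bush (tube) standing upright on the bench: 20 mm in outer diameter, 10 mm bore, 40 mm high, about 0.05 kg; for the small pocket, from which it then stands 28 mm out. Origin: centre of its underside, z up. Both bushes start right of the lower half, one nearer, one farther; which is which varies.
- meter: yellow pocket multimeter, 138x68x39 mm, lying; bystander, to be left alone; origin at the centre of its underside
- tape: roll of tan tape lying flat, 90x85x30 mm; bystander, to be left alone; origin at the centre of its underside
- spool: blue and white reel of solder, 79x58x56 mm; bystander, to be left alone; origin at the centre of its underside
- driver: small screwdriver with red handle, 165 mm long, lying; bystander, to be left alone; origin at the centre of its underside
- brush: black brush, 154 mm long, lying; bystander, to be left alone; origin at the centre of its underside
- tweezers: black tweezers, 122 mm long, lying; bystander, to be left alone; origin at the centre of its underside
- marker: red and white marker pen, 135 mm long, lying; bystander, to be left alone; origin at the centre of its underside
- hole_thick (a point): centre of the 15 mm through hole for the thick dowel, in the upper half's ear at its y +67 mm, at the level of its underside
- hole_thin (a point): centre of the 11 mm through hole for the thin dowel, in the upper half's ear at its y -67 mm, at the level of its underside. Seated, both dowels stand 9 mm out of the ears.
- grip_block (a point): centre of the top of the black grip block on the upper half, 67 mm above its origin: block 34 (x) x 56 (y) mm, 27 mm high above the blue shell, light grooves in its top; grip it across its 34 mm
Not all that is in view belongs to the job. Leave any green, orange or white look-alike of the bush_large alone.

How it is judged:
On the way:
1. both bushes stand fully home in the pockets of their size and are let go, while the upper half is not yet on the lower half (horizontal distance between bush_large and pocket_large below 0.004 m and z of bush_large in the frame of pocket_large below 0.003 m and angle between each of bush_large, bush_small's own z axis and vertical below 0.08 rad and horizontal distance between bush_small and pocket_small below 0.004 m and z of bush_small in the frame of pocket_small below 0.003 m and contact force between the fingers and bush_large below 0.1 N and contact force between the fingers and bush_small below 0.1 N and contact force between upper_half and lower_half below 0.1 N), for 0.1 s.
At the end, for the whole second after the job is handed in: Each bush upright on its own pocket's floor (within 4 mm sideways, 3 mm in height); upper half level and flush on the joint face (2.5 mm), on both dowels (4 mm), right way round, pressed on the lower half with over 7 N (its weight is about 3 N), fingers still on it, at rest; bystanders within 30 mm (horizontal distance between bush_large and pocket_large below 0.004 m and z of bush_large in the frame of pocket_large below 0.003 m and angle between each of bush_large, bush_small's own z axis and vertical below 0.08 rad and horizontal distance between bush_small and pocket_small below 0.004 m and z of bush_small in the frame of pocket_small below 0.003 m and horizontal distance between upper_half and joint_face below 0.004 m and z of upper_half in the frame of joint_face between -0.003 and 0.0025 m and horizontal distance between dowel_thick and hole_thick below 0.004 m and angle between upper_half's own z axis and vertical below 0.04 rad and contact force between upper_half and lower_half above 7 N and contact force between the fingers and upper_half above 2 N and linear speed of upper_half below 0.02 m/s); the arm keeps its last pose, push and grip.
It fails at once if a bystander (multimeter, tape, solder reel, screwdriver, brush, tweezers, marker) is shifted by more than 30 mm (distance of any of meter, tape, spool, driver, brush, tweezers, marker from where it was at the start of the episode above 0.03 m).
It also fails if it takes over 64 s, if anything falls off the work surface, if the arm or the gripper's body presses on something with over 40 N, if the wrist force passes 120 N, or if a joint passes its speed limit or range.

## Working session

There is one attempt and no reset: what is moved stays moved. The work goes in short steps, Python scripts to look and compute and a shell command to move; the robot and the scene stay as the last step left them, time stands still between calls to the robot, and variables do not carry over. Pictures are saved under pics/ and viewed, at most 10 in all, crops included, and the job is handed in when it is done.

```bash
mkdir -p pics; cat > h.py <<'E'
import numpy as np, cv2
from workcell import *
def snap(cam,fn=None):
    im,d=capture(cam)
    if fn: cv2.imwrite('pics/'+fn,im[:,:,::-1])
    return im,d
def w(cam,p,z):  # pixel -> world at height z
    c=get_calibration(cam);K=np.array(c['K']);V=np.array(c['view']);R,t=V[:3,:3],V[:3,3]
    r=R.T@np.linalg.inv(K)@np.array([p[0],p[1],1.]);o=-R.T@t
    return o+r*(z-o[2])/r[2]
def cloud(cam,d):
    c=get_calibration(cam);K=np.array(c['K']);V=np.array(c['view']);R,t=V[:3,:3],V[:3,3]
    v,u=np.mgrid[:d.shape[0],:d.shape[1]]
    P=np.stack([(u-K[0,2])/K[0,0]*d,(v-K[1,2])/K[1,1]*d,d],-1)
    W=(P-t)@R; W[d==0]=np.nan
    return W
def px(cam,X):
    c=get_calibration(cam);p=np.array(c['K'])@(np.array(c['view'])@np.r_[X,1])[:3];return p[:2]/p[2]
E
python3 - <<'E'
from h import *
np.set_printoptions(precision=4,suppress=True)
s=read_state();print(s['time'],s['eef_pos'],s['orientation'],s['opening'],s['contact_force'])
for cam in('scene','top'):
    im,d=snap(cam,cam+'0.png')
    v=np.array(get_calibration(cam)['view']);print(cam,-v[:3,:3].T@v[:3,3],(d==0).mean())
    Z=dict(dowel_thick=.057,dowel_thin=.057,pocket_large=.02,pocket_small=.02,joint_face=.032,bush_large=0,bush_small=0,upper_half=0,hole_thick=0,hole_thin=0,grip_block=.067)
    for n,z in Z.items():
        print(n,[(np.round(a['point'],1).tolist(),round(a['conf'],2),w(cam,a['point'],z)[:2].round(4).tolist()) for a in landmark_of(n,cam)[:3]])
print(read_state()['time'])
E
```

```text
0.0 [0.1668 0.6794 0.2213] [[-0.9712  0.2385 -0.0003]
 [ 0.2385  0.9712 -0.001 ]
 [ 0.     -0.0011 -1.    ]] 0.09085045605819514 [-0.6709 -0.0889 -0.5006]
scene [-0.0728 -0.5985  0.78  ] 0.00431640625
dowel_thick [([284.3, 194.6], 0.95, [0.4993, 0.0684])]
dowel_thin [([319.9, 210.7], 0.68, [0.5143, -0.0606])]
pocket_large [([297.3, 208.8], 0.77, [0.5069, 0.0246])]
pocket_small [([315.8, 212.4], 0.91, [0.5309, -0.0287]), ([233.1, 181.4], 0.64, [0.4675, 0.2814])]
joint_face [([301.6, 209.5], 0.81, [0.5037, 0.0029])]
bush_large [([392.5, 269.7], 0.74, [0.5114, -0.3125]), ([354.4, 245.2], 0.72, [0.5156, -0.1853]), ([377.3, 230.3], 0.62, [0.6042, -0.2004])]
bush_small [([366.5, 263.3], 0.47, [0.4851, -0.2488])]
upper_half [([237.0, 179.3], 0.74, [0.4977, 0.3035])]
hole_thick [([215.6, 179.0], 0.77, [0.4515, 0.3615])]
hole_thin []
grip_block [([230.4, 164.7], 0.88, [0.4852, 0.305]), ([314.9, 270.0], 0.73, [0.3412, -0.1977])]
top [ 0.4686 -0.0362  1.2329] 0.00434375
dowel_thick [([283.3, 215.5], 0.61, [0.5069, 0.0738]), ([208.0, 222.7], 0.38, [0.4864, 0.3024])]
dowel_thin [([327.8, 211.7], 0.81, [0.5177, -0.0611])]
pocket_large [([296.4, 212.5], 0.79, [0.5173, 0.0362]), ([436.8, 180.4], 0.24, [0.6152, -0.4036])]
pocket_small [([313.5, 209.1], 0.7, [0.5276, -0.0173])]
joint_face [([305.7, 213.0], 0.67, [0.5151, 0.0067]), ([395.5, 187.8], 0.67, [0.5916, -0.2719])]
bush_large [([408.2, 210.1], 0.64, [0.5237, -0.3169]), ([364.2, 215.2], 0.59, [0.5083, -0.1776]), ([350.3, 181.8], 0.52, [0.615, -0.1348])]
bush_small [([388.2, 223.2], 0.5, [0.4826, -0.253])]
upper_half [([437.7, 183.0], 0.74, [0.6093, -0.4123]), ([216.5, 223.7], 0.6, [0.4839, 0.2917])]
hole_thick [([192.3, 231.7], 0.95, [0.459, 0.3685])]
hole_thin [([235.0, 214.5], 0.98, [0.5128, 0.233])]
grip_block [([208.0, 219.0], 0.69, [0.4974, 0.2997]), ([302.2, 212.8], 0.28, [0.5144, 0.016])]
1.2
```

View pics/top0.png

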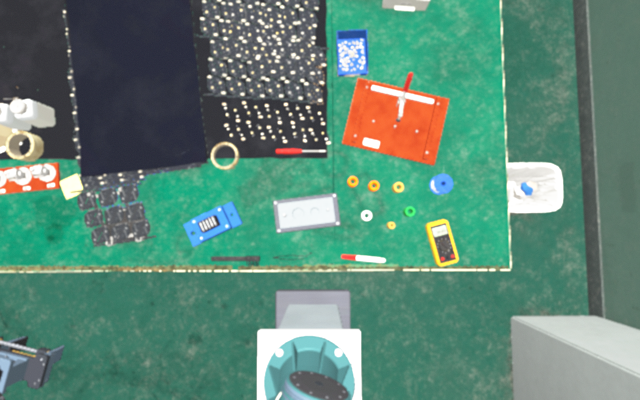

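View pics/scene0.png

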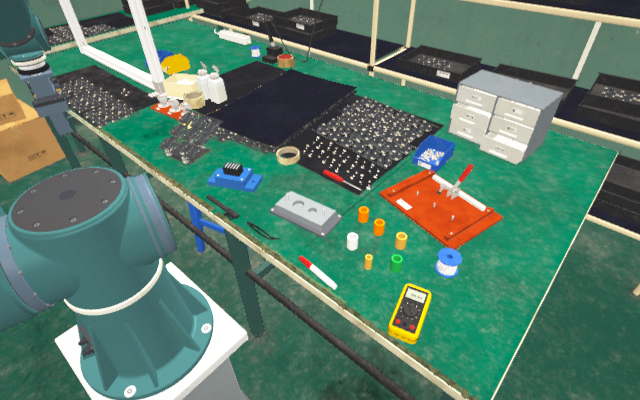

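The pictures show these candidates for the large bush, as top / scene pixels:
- orange (353,182) / (363,215)
- orange (374,186) / (379,228)
- brass (398,187) / (401,240)
- white (367,216) / (352,241)
- green (410,212) / (397,263)

The small brass one is at (391,226) / (368,262). By description I choose the brass one at (398,187) for the large bush. I'll check that in a close crop and measure with depth.

```bash
python3 - <<'E'
from h import *
np.set_printoptions(precision=4,suppress=True)
im,d=snap('scene'); imt,dt=snap('top')
a=cv2.resize(im[200:280,340:420],(400,400),interpolation=cv2.INTER_CUBIC)
b=cv2.resize(imt[170:240,340:420],(400,350),interpolation=cv2.INTER_CUBIC)
c=np.zeros((400,800,3),np.uint8);c[:,:400]=a;c[:350,400:]=b
cv2.imwrite('pics/crop1.png',c[:,:,::-1])
W={'top':cloud('top',dt),'scene':cloud('scene',d)}
np.savez('c0.npz',im=im,imt=imt,**W)
def blob(cam,xy,r,z0,z1):
    P=W[cam].reshape(-1,3);m=(np.hypot(P[:,0]-xy[0],P[:,1]-xy[1])<r)&(P[:,2]>z0)&(P[:,2]<z1);return P[m]
for cam in W:
  for n,p in (('L',(398,187) if cam=='top' else (401,236)),('S',(391,225) if cam=='top' else (368,257))):
    q=w(cam,p,.04); Q=blob(cam,q,.035,.03,.05)
    print(cam,n,q,len(Q),np.median(Q[:,2]),[ (Q[:,i].min()+Q[:,i].max())/2 for i in(0,1)],np.ptp(Q[:,:2],axis=0),Q[:,:2].mean(0))
  # lower half, upper half, block: minAreaRect of colour-free depth slices
  for n,q,r,z0,z1 in(('lower',(.515,.005),.11,.026,.04),('plate',(.515,.005),.13,.004,.04),('blk',(.49,.302),.05,.06,.075),('upper',(.487,.302),.11,.012,.045)):
    Q=blob(cam,q,r,z0,z1)
    (cx,cy),(ww,hh),an=cv2.minAreaRect(Q[:,:2].astype(np.float32)*1000)
    print(cam,n,len(Q),'z',np.median(Q[:,2]),'c',cx,cy,'size',ww,hh,an)
E
```

```text
top L [ 0.5932 -0.278   0.04  ] 57 0.04062162582539786 [np.float64(0.5947956423939076), np.float64(-0.27649854586352096)] [0.0278 0.0277] [ 0.595  -0.2768]
top S [ 0.4766 -0.2544  0.04  ] 28 0.04139877138780457 [np.float64(0.47810278996587313), np.float64(-0.25373213226671665)] [0.0153 0.0192] [ 0.4776 -0.2533]
top lower 1191 z 0.033570296957964124 c 518.6392822265625 7.092041015625 size 75.67402648925781 170.1306915283203 6.833382606506348
top plate 2849 z 0.011970915528645421 c 515.2940063476562 5.1900787353515625 size 256.33642578125 256.4772644042969 0.34491702914237976
top blk 214 z 0.06846453824928683 c 485.7463684082031 301.3392028808594 size 34.03720474243164 57.50962448120117 25.022958755493164
top upper 1046 z 0.03731398922386168 c 457.0535583496094 288.00970458984375 size 141.482177734375 169.78790283203125 25.691795349121094
scene L [ 0.5927 -0.2815  0.04  ] 72 0.0370199957766201 [np.float64(0.593781647816997), np.float64(-0.28172444890606996)] [0.03   0.0267] [ 0.5927 -0.2823]
scene S [ 0.4756 -0.2575  0.04  ] 42 0.03720459365862941 [np.float64(0.4759642897595724), np.float64(-0.2581376051043699)] [0.0176 0.0184] [ 0.4756 -0.2581]
scene lower 911 z 0.0298475188807511 c 518.483154296875 4.1761627197265625 size 81.6002426147461 173.64382934570312 6.007752895355225
scene plate 1657 z 0.027677107544823696 c 475.98046875 -6.01702880859375 size 174.33880615234375 208.26214599609375 11.005535125732422
scene blk 115 z 0.06490011864589164 c 483.6109924316406 298.3486328125 size 34.073822021484375 58.0237922668457 25.566864013671875
scene upper 682 z 0.028478871415534145 c 483.98236083984375 297.99029541015625 size 83.7668228149414 170.41981506347656 25.534582138061523
```

View pics/crop1.png

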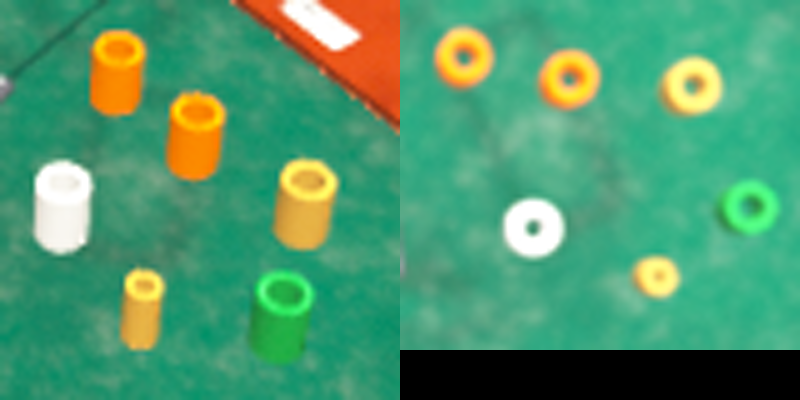

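The crop confirms it: the large brass bush is at top (398,187) with world about (0.594,-0.279), and the small brass one is at (391,225) with about (0.477,-0.256). The orange, white and green ones are look-alikes. Sizes and heights agree with the description. I'm moving above the large bush now, turned so the fingers close along the lower half's x axis (about 6.6°).

```bash
python3 -m crank '[[[0,0,-0.03,0.233,-0.37,0,0.3],[0,0,-0.03,0.233,-0.37,0,0.3],[0,0,-0.03,0.233,-0.37,0,0.3],[0,0,-0.03,0.233,-0.37,0,0.3],[0,0,-0.03,0.233,-0.37,0,0.3],[0,0,-0.03,0.233,-0.37,0,0.3],[0,0,-0.03,0.233,-0.37,0,0.3],[0,0,-0.03,0.233,-0.37,0,0.3],[0,0,-0.03,0.233,-0.37,0,0.3],[0,0,-0.03,0.233,-0.37,0,0.3],[0,0,-0.03,0.233,-0.37,0,0.3],[0,0,-0.03,0.233,-0.37,0,0.3],[0,0,-0.027,0.233,-0.37,0,0.3]]]' 30
python3 -m crank '[[[0,0,0,0.103,-0.4,0,0.3],[0,0,0,0.103,-0.4,0,0.3],[0,0,0,0.103,-0.4,0,0.3],[0,0,0,0.103,-0.4,0,0.3],[0,0,0,0.103,-0.4,0,0.3],[0,0,0,0.103,-0.4,0,0.3],[0,0,0,0.103,-0.4,0,0.3],[0,0,0,0.103,-0.4,0,0.3],[0,0,0,0.103,-0.4,0,0.3],[0,0,0,0.103,-0.4,0,0.3],[0,0,0,0.103,-0.4,-0.4,0.3],[0,0,0,0.103,-0.4,-0.4,0.3],[0,0,0,0,0,0,0.3],[0,0,0,0,0,0,0.3]]]'
```

```text
time: 2.6
eef_pos: [0.4706, 0.1972, 0.2222]
orientation: [[-0.11, 0.994, 0.001], [0.994, 0.11, 0.0], [0.0, 0.001, -1.0]]
contact_force: [0.5, 0.3, -0.2]
opening: 0.0594
grasp_force: 0.0
time: 4.0
eef_pos: [0.5903, -0.271, 0.1515]
orientation: [[-0.113, 0.994, -0.002], [0.994, 0.113, 0.001], [0.001, -0.001, -1.0]]
contact_force: [0.3, -0.3, 0.3]
opening: 0.0591
grasp_force: 0.0
```

```bash
python3 -m crank '[[[0,0,0,0.02,-0.04,-0.3,0.3],[0,0,0,0.02,-0.04,-0.3,0.3],[0,0,0,0,0,-0.3,0.3],[0,0,0,0,0,-0.25,0.3],[0,0,0,0,0,-0.1,0.3],[0,0,0,0,0,0,0.3],[0,0,0,0,0,0,-0.5],[0,0,0,0,0,0,-0.5],[0,0,0,0,0,0,-0.5],[0,0,0,0,0,0,-0.5]]]' 30
```

```text
time: 5.0
eef_pos: [0.5951, -0.2789, 0.0282]
orientation: [[-0.114, 0.993, 0.001], [0.993, 0.114, -0.0], [-0.001, 0.001, -1.0]]
contact_force: [1.2, 0.1, 3.0]
opening: 0.03
grasp_force: 11.4
```

```bash
python3 -m crank '[[[0,0,0,0,0,0.2,-0.5],[0,0,0,0,0,0.4,-0.5],[0,0,0,0,0,0.3,-0.5],[0,0,0,-0.1,0.39,0,-0.5],[0,0,0,-0.1,0.39,0,-0.5],[0,0,0,-0.1,0.39,0,-0.5],[0,0,0,-0.1,0.39,0,-0.5],[0,0,0,-0.1,0.39,0,-0.5],[0,0,0,-0.1,0.39,0,-0.5],[0,0,0,-0.1,0.39,0,-0.5],[0,0,0,-0.1,0.38,0,-0.5],[0,0,0,0,0,0,-0.5],[0,0,0,0,0,0,-0.5]]]'
cat > rel.py <<'E'
from h import *
np.set_printoptions(precision=4,suppress=True)
s=read_state();print(s['time'],s['eef_pos'],s['opening'],s['grasp_force'])
im,d=snap('scene','rel%d.png'%int(s['time']*10))
imt,dt=snap('top')
c=np.zeros((400,800,3),np.uint8)
p=px('scene',s['eef_pos']).astype(int);a=im[max(p[1]-40,0):p[1]+60,p[0]-50:p[0]+50]
c[:,:400]=cv2.resize(a,(400,400),interpolation=cv2.INTER_CUBIC)
p2=px('top',s['eef_pos']).astype(int);a=imt[p2[1]-40:p2[1]+40,p2[0]-40:p2[0]+40]
c[:,400:]=cv2.resize(a,(400,400),interpolation=cv2.INTER_CUBIC)
cv2.imwrite('pics/relc%d.png'%int(s['time']*10),c[:,:,::-1]);print('scene crop tl',p-[50,40],'top',p2-40)
np.savez('last.npz',im=im,imt=imt,scene=cloud('scene',d),top=cloud('top',dt))
E
python3 rel.py; ls pics
```

```text
time: 6.3
eef_pos: [0.5147, 0.0328, 0.1176]
orientation: [[-0.116, 0.993, 0.0], [0.993, 0.116, -0.0], [-0.0, 0.0, -1.0]]
contact_force: [-0.1, -0.4, -1.1]
opening: 0.0296
grasp_force: 30.0
6.3 [0.5147 0.0328 0.1176] 0.02958548126342851 29.999472638592124
scene crop tl [245 140] top [255 172]
crop1.png
rel63.png
relc63.png
scene0.png
top0.png
```

View pics/relc63.png

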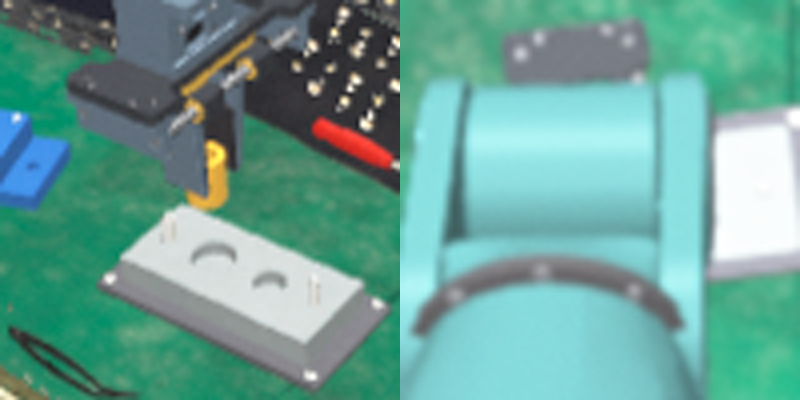

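```bash
cat > fit.py <<'E'
from h import *
from scipy.optimize import least_squares
np.set_printoptions(precision=4,suppress=True)
def lower(W):
    P=W.reshape(-1,3);m=(np.hypot(P[:,0]-.5185,P[:,1]-.0056)<.11)&(P[:,2]>.027)&(P[:,2]<.036);Q=P[m]
    z=np.median(Q[:,2]);Q=Q[abs(Q[:,2]-z)<.0018]
    (cx,cy),s,an=cv2.minAreaRect(Q[:,:2].astype(np.float32)*1000);return np.array([cx,cy])/1000,s,an,z
def brass(im,W,xy,r=.04,z0=.0,z1=.2):
    hsv=cv2.cvtColor(im,cv2.COLOR_RGB2HSV).astype(int)
    m=(hsv[...,0]>15)&(hsv[...,0]<30)&(hsv[...,1]>110)&(hsv[...,2]>110)
    return W[m&(np.hypot(W[...,0]-xy[0],W[...,1]-xy[1])<r)&(W[...,2]>z0)&(W[...,2]<z1)]
def cyl(Q,R,x0):
    f=least_squares(lambda c:np.hypot(Q[:,0]-c[0],Q[:,1]-c[1])-R,x0,loss='soft_l1',f_scale=.001);return f.x,np.std(f.fun)
if __name__=='__main__':
    d0=np.load('c0.npz');dl=np.load('last.npz')
    for n,d in(('c0',d0),('last',dl)):print(n,'lower scene',lower(d['scene']))
    print('lower top',lower(d0['top']))
    Q=brass(d0['im'],d0['scene'],(.594,-.28),.03);S=Q[(Q[:,2]<Q[:,2].max()-.006)&(Q[:,2]>.004)];print('L0 scene',len(S),Q[:,2].max(),cyl(S,.015,(.594,-.28)))
    Q=brass(d0['im'],d0['scene'],(.477,-.257),.03);S=Q[(Q[:,2]<Q[:,2].max()-.006)&(Q[:,2]>.004)];print('S0 scene',len(S),cyl(S,.010,(.477,-.257)))
    e=read_state()['eef_pos']
    Q=brass(dl['im'],dl['scene'],e,.035,.05,.16);S=Q[(Q[:,2]<Q[:,2].max()-.006)&(Q[:,2]>Q[:,2].min()+.004)];print('held',len(Q),Q[:,2].min(),Q[:,2].max(),len(S),cyl(S,.015,e[:2]),'tcp',e)
E
python3 fit.py
```

```text
c0 lower scene (array([0.5172, 0.0038]), (78.92810821533203, 170.71249389648438), 6.652397155761719, np.float64(0.02988589702659754))
last lower scene (array([0.5177, 0.0046]), (78.70294952392578, 171.639404296875), 6.900676250457764, np.float64(0.02991331248694092))
lower top (array([0.5186, 0.0071]), (75.67402648925781, 169.63758850097656), 6.833382606506348, np.float64(0.03320740901063921))
L0 scene 105 0.040557011969047346 (array([ 0.5949, -0.2802]), np.float64(0.0023246255201182287))
S0 scene 60 (array([ 0.4778, -0.2569]), np.float64(0.001665083084692574))
held 90 0.0893493550292602 0.14716832183859288 79 (array([0.5137, 0.0316]), np.float64(0.002828486184314897)) tcp [0.5151 0.0317 0.1176]
```

```bash
python3 -m crank '[[[0,0,0,0.005,-0.013,-0.25,-0.5],[0,0,0,0,0,-0.25,-0.5],[0,0,0,0,0,-0.1,-0.5],[0,0,0,0,0,-0.02,-0.5],[0,0,0,0,0,-0.02,-0.5],[0,0,0,0,0,-0.02,-0.5],[0,0,0,0,0,0,-0.5]]]'
```

```text
time: 7.1
eef_pos: [0.5155, 0.0308, 0.0518]
orientation: [[-0.114, 0.993, 0.001], [0.993, 0.114, -0.0], [-0.0, 0.001, -1.0]]
contact_force: [0.2, -0.3, -0.6]
opening: 0.0296
grasp_force: 30.0
```

```bash
python3 -m crank '[[[0,0,0,0,0,-0.02,-0.5],[0,0,0,0,0,-0.015,-0.5],[0,0,0,0,0,-0.01,-0.5],[0,0,0,0,0,0,-0.5]]]'
```

```text
time: 7.5
eef_pos: [0.5156, 0.0309, 0.0479]
orientation: [[-0.114, 0.993, -0.0], [0.993, 0.114, -0.0], [-0.0, -0.0, -1.0]]
contact_force: [-7.7, -0.8, 23.3]
opening: 0.0294
grasp_force: 30.0
```

```bash
python3 -m crank '[[[0,0,0,0,0,0,0.2],[0,0,0,0,0,0,0.2],[0,0,0,0,0,0,0.3],[0,0,0,0,0,0.3,0.3],[0,0,0,0,0,0.3,0.3],[0,0,0,-0.05,-0.36,0,0.3],[0,0,0,-0.05,-0.36,0,0.3],[0,0,0,-0.05,-0.36,0,0.3],[0,0,0,-0.05,-0.36,0,0.3],[0,0,0,-0.05,-0.36,0,0.3],[0,0,0,-0.05,-0.36,0,0.3],[0,0,0,-0.05,-0.36,0,0.3],[0,0,0,-0.03,-0.34,0,0.3],[0,0,0,0,0,0,0.3],[0,0,0,0,0,0,0.3]]]'
python3 - <<'E'
from fit import *
im,d=capture('scene');imt,dt=capture('top');W=cloud('scene',d)
np.savez('last.npz',im=im,imt=imt,scene=W,top=cloud('top',dt))
print(lower(W))
Q=brass(im,W,(.515,.03),.03,.025,.08);S=Q[Q[:,2]<Q[:,2].max()-.006];print('L placed',len(Q),Q[:,2].max(),cyl(S,.015,(.515,.03)))
T=cloud('top',dt)
P=T[(np.hypot(T[...,0]-.5155,T[...,1]-.033)<.035)&(T[...,2]>.05)&(T[...,2]<.075)];print('top ring',len(P),np.median(P[:,2]),(P.min(0)+P.max(0))/2,np.ptp(P,axis=0),P.mean(0))
print(lower(T))
E
```

```text
time: 9.0
eef_pos: [0.477, -0.2554, 0.1066]
orientation: [[-0.113, 0.994, -0.0], [0.994, 0.113, 0.0], [0.0, -0.0, -1.0]]
contact_force: [-0.6, -0.3, -0.0]
opening: 0.0596
grasp_force: 0.0
(array([0.5177, 0.0037]), (78.18557739257812, 171.50857543945312), 6.8179707527160645, np.float64(0.029998943874288052))
L placed 112 0.06037718912765382 (array([0.5153, 0.0283]), np.float64(0.0022970884031581827))
top ring 52 0.06161981696958934 [0.5157 0.0307 0.0601] [0.0274 0.0274 0.0108] [0.5156 0.0311 0.0614]
(array([0.5187, 0.0071]), (75.71973419189453, 169.8275604248047), 6.804464340209961, np.float64(0.03306084943870314))
```

The large bush is seated: its top is 28.5 mm above the face and it is within about 2 mm of the pocket centre. Next I grasp the small bush.

```bash
python3 -m crank '[[[0,0,0,0,0,-0.3,0.3],[0,0,0,0,0,-0.3,0.3],[0,0,0,0,0,-0.18,0.3],[0,0,0,0,0,0,0.3],[0,0,0,0,0,0,-0.8],[0,0,0,0,0,0,-0.8],[0,0,0,0,0,0,-0.8],[0,0,0,0,0,0,-0.8],[0,0,0,0,0,0,-0.8]]]' 25
```

```text
time: 10.0
eef_pos: [0.4775, -0.2552, 0.0293]
orientation: [[-0.114, 0.993, 0.001], [0.993, 0.114, -0.0], [-0.0, 0.001, -1.0]]
contact_force: [0.5, -0.0, -0.1]
opening: 0.0227
grasp_force: 0.0
```

```bash
python3 -m crank '[[[0,0,0,0,0,0,-0.8],[0,0,0,0,0,0,-0.8],[0,0,0,0,0,0.2,-0.8],[0,0,0,0,0,0.4,-0.8],[0,0,0,0,0,0.3,-0.8],[0,0,0,0.074,0.393,0,-0.8],[0,0,0,0.074,0.393,0,-0.8],[0,0,0,0.074,0.393,0,-0.8],[0,0,0,0.074,0.393,0,-0.8],[0,0,0,0.074,0.393,0,-0.8],[0,0,0,0.074,0.393,0,-0.8],[0,0,0,0,0,0,-0.8],[0,0,0,0,0,0,-0.8]]]'
python3 - <<'E'
from fit import *
im,d=capture('scene');W=cloud('scene',d)
print(lower(W)); e=read_state()['eef_pos']
Q=brass(im,W,e,.03,.065,.16);S=Q[(Q[:,2]<Q[:,2].max()-.006)&(Q[:,2]>Q[:,2].min()+.004)];print('held',len(Q),Q[:,2].min(),Q[:,2].max(),len(S),cyl(S,.010,e[:2]),e)
E
```

```text
time: 11.3
eef_pos: [0.5215, -0.0187, 0.1187]
orientation: [[-0.116, 0.993, -0.0], [0.993, 0.116, -0.0], [-0.0, -0.0, -1.0]]
contact_force: [0.8, -0.8, -0.5]
opening: 0.0188
grasp_force: 25.0
(array([0.5178, 0.0034]), (79.1192855834961, 172.35061645507812), 6.333508014678955, np.float64(0.030011590997077564))
held 40 0.08692193505536495 0.12775722009787752 31 (array([ 0.5218, -0.02  ]), np.float64(0.0025326979790217213)) [ 0.5214 -0.0195  0.1187]
```

```bash
python3 -m crank '[[[0,0,0,0,-0.006,-0.25,-0.8],[0,0,0,0,0,-0.25,-0.8],[0,0,0,0,0,-0.08,-0.8],[0,0,0,0,0,-0.02,-0.8],[0,0,0,0,0,-0.02,-0.8],[0,0,0,0,0,-0.02,-0.8],[0,0,0,0,0,-0.015,-0.8],[0,0,0,0,0,0,-0.8]]]'
```

```text
time: 12.15
eef_pos: [0.5218, -0.0199, 0.0537]
orientation: [[-0.114, 0.993, 0.0], [0.993, 0.114, -0.0], [-0.0, 0.0, -1.0]]
contact_force: [-0.2, 0.3, -0.8]
opening: 0.0186
grasp_force: 25.0
```

```bash
python3 -m crank '[[[0,0,0,0,0,-0.02,-0.8],[0,0,0,0,0,-0.015,-0.8],[0,0,0,0,0,-0.008,-0.8],[0,0,0,0,0,0,-0.8]]]'
```

```text
time: 12.55
eef_pos: [0.5217, -0.0198, 0.0492]
orientation: [[-0.114, 0.993, -0.0], [0.993, 0.114, 0.0], [0.0, -0.0, -1.0]]
contact_force: [-1.0, -0.1, 2.6]
opening: 0.019
grasp_force: 25.0
```

```bash
python3 -m crank '[[[0,0,0,0,0,0,0.2],[0,0,0,0,0,0,0.2],[0,0,0,0,0,0,0.4],[0,0,0,0,0,0.35,0.4],[0,0,0,0,0,0.35,0.4],[0,0,0.013,-0.045,0.4,0,0.4],[0,0,0.013,-0.045,0.4,0,0.4],[0,0,0.013,-0.045,0.4,0,0.4],[0,0,0.013,-0.045,0.4,0,0.4],[0,0,0.013,-0.045,0.4,0,0.4],[0,0,0.013,-0.045,0.4,0,0.4],[0,0,0.013,-0.045,0.4,0,0.4],[0,0,0.013,-0.045,0.4,0,0.4],[0,0,0,0,0,0,0.4],[0,0,0,0,0,0,0.4]]]'
cat > chk.py <<'E'
from fit import *
im,d=capture('scene');imt,dt=capture('top');W=cloud('scene',d);T=cloud('top',dt)
np.savez('last.npz',im=im,imt=imt,scene=W,top=T)
c=np.zeros((400,800,3),np.uint8);c[:,:400]=cv2.resize(im[150:250,240:340],(400,400),interpolation=2);c[:,400:]=cv2.resize(imt[170:250,265:345],(400,400),interpolation=2)
cv2.imwrite('pics/chk%d.png'%int(read_state()['time']*10),c[:,:,::-1])
lt=lower(T);ls=lower(W);print(lt,ls)
for n,xy in(('L',(.5155,.032)),('S',(.5217,-.0195))):
    P=T[(np.hypot(T[...,0]-xy[0],T[...,1]-xy[1])<.025)&(T[...,2]>.05)&(T[...,2]<.075)];print('top ring',n,len(P),np.median(P[:,2])-lt[3],(P.min(0)+P.max(0))/2,np.ptp(P,axis=0))
    Q=brass(im,W,xy,.022,.033,.08);print('scene',len(Q),cyl(Q[Q[:,2]<Q[:,2].max()-.006],.015 if n=='L' else .01,xy))
E
python3 chk.py; ls pics
```

```text
time: 14.05
eef_pos: [0.4853, 0.3007, 0.1189]
orientation: [[-0.428, 0.904, -0.0], [0.904, 0.428, -0.0], [-0.0, -0.0, -1.0]]
contact_force: [0.5, -0.4, -0.3]
opening: 0.0636
grasp_force: 0.0
(array([0.5187, 0.0071]), (75.69303131103516, 169.68736267089844), 6.8123955726623535, np.float64(0.03310416049773521)) (array([0.5179, 0.0041]), (78.33536529541016, 171.37515258789062), 6.739413261413574, np.float64(0.029900918596582143))
top ring L 53 0.027992098155315212 [0.5156 0.0306 0.0601] [0.0272 0.0273 0.0158]
scene 102 (array([0.5143, 0.0295]), np.float64(0.002516211697007523))
top ring S 26 0.027745574153002675 [ 0.5214 -0.0194  0.0611] [0.0154 0.0181 0.0109]
scene 59 (array([ 0.5217, -0.0212]), np.float64(0.0018544851111316088))
chk141.png
crop1.png
rel63.png
relc63.png
scene0.png
top0.png
```

Both bushes stand 28 mm out, within about 2 mm of centre. Next I grip the block on the upper half.

```bash
python3 -m crank '[[[0,0,0,0.004,0.006,-0.3,0.4],[0,0,0,0,0,-0.25,0.4],[0,0,0,0,0,-0.1,0.4],[0,0,0,0,0,-0.02,0.4],[0,0,0,0,0,0,0.4],[0,0,0,0,0,0,-0.5],[0,0,0,0,0,0,-0.5],[0,0,0,0,0,0,-0.5],[0,0,0,0,0,0,-0.5],[0,0,0,0,0,0,-0.5],[0,0,0,0,0,0,-0.5]]]' 50
```

```text
time: 15.25
eef_pos: [0.4861, 0.3009, 0.0524]
orientation: [[-0.427, 0.904, 0.0], [0.904, 0.427, 0.0], [0.0, 0.0, -1.0]]
contact_force: [-1.8, -0.9, 7.0]
opening: 0.0338
grasp_force: 50.0
```

```bash
python3 -m crank '[[[0,0,0,0,0,0.1,-0.5],[0,0,0,0,0,0.3,-0.5],[0,0,0,0,0,0.4,-0.5],[0,0,0,0,0,0.2,-0.5],[0,0,-0.013,0.041,-0.368,0,-0.5],[0,0,-0.013,0.041,-0.368,0,-0.5],[0,0,-0.013,0.041,-0.368,0,-0.5],[0,0,-0.013,0.041,-0.368,0,-0.5],[0,0,-0.013,0.041,-0.368,0,-0.5],[0,0,-0.013,0.041,-0.368,0,-0.5],[0,0,-0.013,0.041,-0.368,0,-0.5],[0,0,-0.012,0.041,-0.368,0,-0.5],[0,0,0,0,0,0,-0.5],[0,0,0,0,0,0,-0.5]]]'
python3 rel.py
python3 - <<'E'
from h import *
for n,z in(('hole_thick',.1),('hole_thin',.1),('upper_half',.1)):
  for cam in('scene','top'):
    print(n,cam,[(np.round(a['point'],1).tolist(),round(a['conf'],2),w(cam,a['point'],z)[:2].round(4).tolist()) for a in landmark_of(n,cam)[:2]])
E
```

```text
time: 16.65
eef_pos: [0.5187, 0.0058, 0.1523]
orientation: [[-0.116, 0.993, -0.0], [0.993, 0.116, 0.0], [0.0, 0.0, -1.0]]
contact_force: [0.1, 0.3, -2.9]
opening: 0.0338
grasp_force: 50.0
16.65 [0.5187 0.0058 0.1523] 0.03378016279604171 49.999237060546875
scene crop tl [252 134] top [264 170]
hole_thick scene [([284.0, 179.5], 0.66, [0.5138, 0.0795])]
hole_thick top []
hole_thin scene [([323.3, 198.1], 0.67, [0.5245, -0.0654])]
hole_thin top [([328.8, 211.4], 0.67, [0.5167, -0.0631])]
upper_half scene [([304.5, 190.5], 0.63, [0.5153, -0.0024])]
upper_half top []
```

```bash
python3 - <<'E'
import cv2
im=cv2.imread('pics/rel166.png');cv2.imwrite('pics/v1.png',cv2.resize(im[140:250,230:350],(800,733),interpolation=2)[:600])
E
```

```text
(no output)
```

View pics/v1.png

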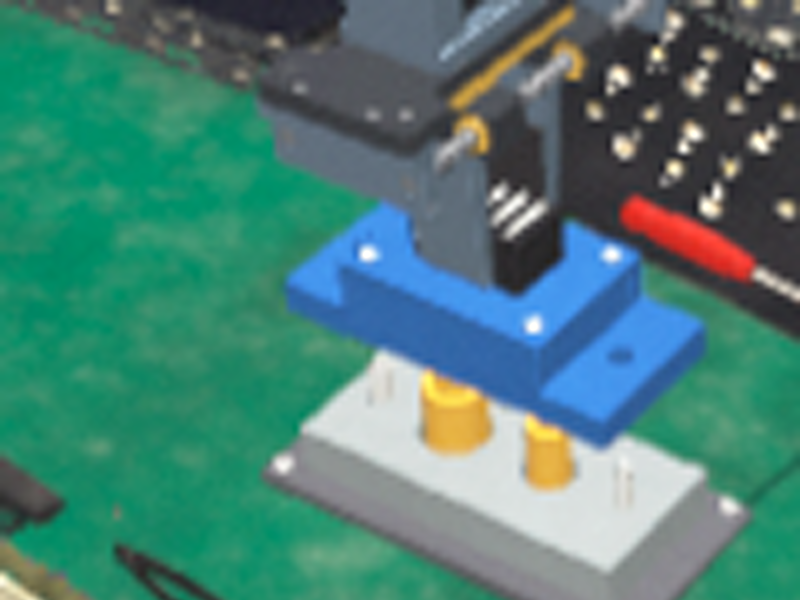

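```bash
python3 - <<'E'
from fit import *
d=np.load('last.npz');c0=np.load('c0.npz')
def blue(im,W,xy,z0,z1):
    hsv=cv2.cvtColor(im,cv2.COLOR_RGB2HSV).astype(int)
    m=(hsv[...,0]>95)&(hsv[...,0]<120)&(hsv[...,1]>120)
    return W[m&(np.hypot(W[...,0]-xy[0],W[...,1]-xy[1])<.12)&(W[...,2]>z0)&(W[...,2]<z1)]
for n,D,im,xy,h in(('held','scene',d['im'],(.5187,.006),.1),('init','scene',c0['im'],(.4857,.301),0.)):
    W=(d if n=='held' else c0)[D]
    for a,b in((.010,.018),(.033,.041),(-.005,.05)):
        Q=blue(im,W,xy,h+a,h+b);r=cv2.minAreaRect(Q[:,:2].astype(np.float32)*1000);print(n,a,len(Q),np.median(Q[:,2]),np.round(r[0],1),np.round(r[1],1),round(r[2],2))
im,t=capture('top');print(lower(cloud('top',t)) )
E
```

```text
held 0.01 381 0.11393674842782399 [516.7   4.5] [ 78.9 171.9] 8.45
held 0.033 362 0.1376046570195918 [518.    3.6] [ 79.8 104.5] 6.73
held -0.005 1106 0.11911500630136329 [517.5   4.6] [ 80.1 171.2] 7.45
init 0.01 270 0.013817748736762638 [484.8 299. ] [ 81.2 170.4] 23.78
init 0.033 265 0.03756200663219414 [483.8 297.5] [ 80.7 106.5] 26.53
init -0.005 855 0.017510627326271986 [503.3 315.1] [133.4 184.8] 24.08
(array([ 0.49  , -0.0667]), (9.29975414276123, 0.0021878653205931187), 89.88700103759766, np.float64(0.03186981930244753))
```

The picture shows the shell level above the two seated bushes. The measured offset between shell and lower half is under 1 mm (scene 517.5/4.5 against 517.8/4.0), so I'm lowering it.

```bash
python3 -m crank '[[[0,0,0,0,0,-0.25,-0.5],[0,0,0,0,0,-0.15,-0.5],[0,0,0,0,0,-0.04,-0.5],[0,0,0,0,0,-0.04,-0.5],[0,0,0,0,0,-0.03,-0.5],[0,0,0,0,0,0,-0.5]]]'
```

```text
time: 17.7
eef_pos: [0.519, 0.0063, 0.1012]
orientation: [[-0.117, 0.993, 0.0], [0.993, 0.117, -0.0], [-0.0, 0.0, -1.0]]
contact_force: [-0.4, 0.3, -3.1]
opening: 0.0338
grasp_force: 50.0
```

```bash
python3 -m crank '[[[0,0,0,0,0,-0.03,-0.5],[0,0,0,0,0,-0.03,-0.5],[0,0,0,0,0,-0.03,-0.5],[0,0,0,0,0,-0.03,-0.5],[0,0,0,0,0,0,-0.5]]]'
```

```text
time: 18.2
eef_pos: [0.5186, 0.0064, 0.0886]
orientation: [[-0.117, 0.993, -0.001], [0.993, 0.117, 0.0], [0.0, -0.001, -1.0]]
contact_force: [0.0, -0.2, -2.8]
opening: 0.0338
grasp_force: 50.0
```

```bash
python3 -m crank '[[[0,0,0,0,0,-0.02,-0.5],[0,0,0,0,0,-0.015,-0.5],[0,0,0,0,0,-0.008,-0.5],[0,0,0,0,0,0,-0.5],[0,0,0,0,0,0,-0.5]]]' 55
```

```text
time: 18.7
eef_pos: [0.5189, 0.0063, 0.0848]
orientation: [[-0.117, 0.993, 0.0], [0.993, 0.117, 0.0], [0.0, 0.0, -1.0]]
contact_force: [0.1, -0.4, -2.5]
opening: 0.0332
grasp_force: 55.0
```

```bash
python3 -m crank '[[[0,0,0,0,0,-0.005,-0.5],[0,0,0,0,0,-0.005,-0.5],[0,0,0,0,0,0,-0.5],[0,0,0,0,0,0,-0.5]]]'
```

```text
time: 19.1
eef_pos: [0.519, 0.0063, 0.0843]
orientation: [[-0.117, 0.993, -0.0], [0.993, 0.117, -0.0], [-0.0, -0.0, -1.0]]
contact_force: [-5.0, 1.7, 10.1]
opening: 0.0337
grasp_force: 55.0
```

```bash
python3 -m crank '[[[0,0,0,0,0,-0.004,-0.5],[0,0,0,0,0,0,-0.5],[0,0,0,0,0,0,-0.5],[0,0,0,0,0,0,-0.5],[0,0,0,0,0,0,-0.5]]]'
python3 - <<'E'
from fit import *
s=read_state();print(s['contact_force'],s['eef_pos'],s['grasp_force'])
im,d=snap('scene','fin.png');W=cloud('scene',d)
cv2.imwrite('pics/fin_c.png',cv2.resize(im[150:250,240:360],(720,600),interpolation=2)[:,:,::-1])
hsv=cv2.cvtColor(im,cv2.COLOR_RGB2HSV).astype(int);m=(hsv[...,0]>95)&(hsv[...,0]<120)&(hsv[...,1]>120)
for a,b in((.04,.052),(.062,.075)):
    Q=W[m&(np.hypot(W[...,0]-.5187,W[...,1]-.006)<.12)&(W[...,2]>a)&(W[...,2]<b)];r=cv2.minAreaRect(Q[:,:2].astype(np.float32)*1000);print(len(Q),np.median(Q[:,2]),np.round(r[0],1),np.round(r[1],1),r[2])
print(read_state()['contact_force'],s['time'])
E
```

```text
time: 19.6
eef_pos: [0.519, 0.0064, 0.0843]
orientation: [[-0.117, 0.993, -0.0], [0.993, 0.117, -0.0], [0.0, -0.0, -1.0]]
contact_force: [-8.4, 0.1, 19.0]
opening: 0.0336
grasp_force: 55.0
[-8.3807  0.1404 18.9553] [0.519  0.0064 0.0843] 55.00616490840912
412 0.045770296809116685 [516.5   5.3] [ 80.7 170.8] 7.223536968231201
387 0.06939460299179188 [517.9   4.6] [ 77.9 105.1] 7.147273063659668
[-8.7118  0.5422 18.5695] 19.6
```

View pics/fin_c.png

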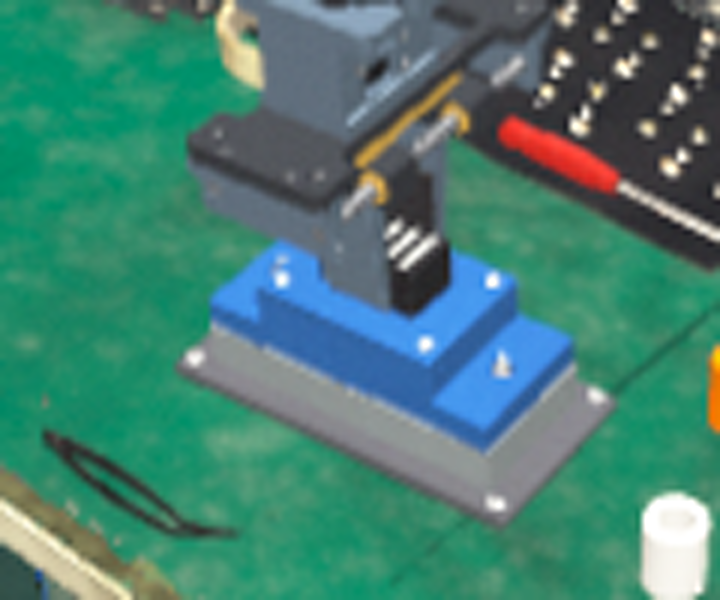

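The picture shows the shell flush on the lower half, with the thin dowel's tip standing out of its ear at about (502,362). The ear top is at the expected height, and the shell is pressed with about 20 N. I'm handing in.

```bash
python3 -c "
from workcell import finish_job
print(finish_job())"
```

```text
the job is handed in; nothing more can be done
None
```

Job handed in at about 20 s of the allowed 64 s: both brass bushes stand in their pockets, and the upper half sits flush on the dowels, still held and pressed down with about 20 N; the hand-in call returned no verdict.

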